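# Show the test tenon to the inspection camera

## Robot

A 6-joint arm with a two-finger parallel gripper is mounted at the origin on a cart in front of the work surface, level with it; the furniture and walls round the work are solid. World frame = base frame: x ahead of the robot, y to its left, z up, the work surface at z = 0. Lengths are in mm, angles in rad, forces in N, time in s.
With the tool pointing down it reaches from about 300 to 775 mm from the base axis. Payload 14.6 kg.
Tool frame: the origin (TCP) lies where the fingers leave the gripper's body, on its centre line; the fingertips stand bot.tips_ahead ahead of it and the grasp point (between the pads) lies 78 mm ahead of it (bot.tips_ahead is the distance from the TCP to the fingertips, in mm); z points along the fingers, y is the line along which they close (so a half turn about z gives the same grasp; the last joint's range is limited). The gripper opens to 94 mm and grips with 3 to 60 N. Pads are 16 mm wide; open, the fingers measure 119 mm over their backs; the gripper's body (75 mm by 177 mm) begins 78 mm behind the grasp point.
Start: joints at [-1.381, 0.3, 1.521, -0, 1.321, -0.067], TCP at [139.686, -531.957, 302.646] pointing down, gripper open.
Joint ranges: [-3.03, 3.03], [-0.79, 2.21], [0.23, 2.52], [-1.04, 4.18], [0, 3.07], [-2.55, 2.55]. Speed limits (rad/s): [2.22, 2.22, 2.57, 3.14, 3.14, 3.14].

## Interface

Orientations are given as a unit quaternion [w, x, y, z].
In Python, from workcell import sensors, imaging, order, bot gives the robot as it stands. The module is installed in compiled form; this text tells all that it offers.
- The arm moves only by the shell command python3 -m handwheel 'ROWS' [OPENING]. ROWS is a JSON list of rows, 1 to 8 of them, each of 6 numbers: dx, dy, dz in mm, then a rotation vector rx, ry, rz in rad; each row shifts and turns the commanded pose from where the row before left it, along the tool's axes as they then stand; what a row does not reach is not made up. A row lasts 1/12 s, in which the tool goes at most 41.7 mm and 0.125 rad, less where a joint would pass 70% of its speed; a pose out of reach is approached as far as the arm can. OPENING is the finger opening in mm, set as the command begins (- or left out keeps the last). The fingers move at their own pace and stop on an object; the grip force is fixed at half the most. Time passes only in rows, so rows that do not move let the fingers close. It prints the time, the measured TCP pose, the force, the opening and the grip force at its end.
- sensors.get_state(): the state, without advancing time (a new reading comes with each control period).
- imaging.get_image(name): name is "scene" or "top" or "wrist"; returns a dict with "pixels" (400x640x3 uint8, red, green, blue), "K" (3x3 intrinsics, pixels), "eye" and "rotation" of the camera in the world; the wrist camera has in their place "tool_from_camera" (4x4, takes a point from camera to tool coordinates, whose origin is the TCP and whose axes are the flange's). Camera axes: x right, y down, z forward; pixel columns grow to the right and rows downward; lengths in mm; the calibration is good to about 2 mm. A picture is of the moment at which its call begins: read the wrist's pose just before it. There is no depth.
- order.close_job(): hands the job in; it is judged then, once.
The state is a dict: "time_s": time; "joint_positions": joint angles; "dq": joint speeds; "effort": joint torques, N m; "tool_pos": TCP position; "ee_rot": TCP orientation; "force": force on the tool from outside, world axes, zero at the start; "wrist_torque": the same for the moment, N m; "width": finger opening in mm; "gripper_force": force on a finger pad.
Only numpy, scipy, OpenCV 4.12 (cv2) and the standard library are available. Lean on these libraries where they do the work, as an engineer would, in place of code of your own. Each camera call takes 0.05 s, during which the arm holds its last target. There are 200 camera calls.

## Task

Draw the long test tenon up out of its mortise in the rail and present the end of its tongue to the inspection camera: centred in front of the lens and about 60 mm away from it, pointing straight into the lens along the camera's tilted line of sight, with the broad way of the tongue running parallel to the camera's tilt axis (either way round). Finish while still holding it there, motionless in the air, for the picture to be taken. Do not touch the camera with the tenon or shift it, and leave the short stub in its mortise.

Things in the scene. Friction and masses are not known exactly. Their poses are not given: they have to be found in the camera images.
- test_tenon: Long spruce tenon, 0.28 kg, upright in a mortise, top 180 mm above table. Block 42 (x) x 55 (z) x 130 mm long (y), below it a tongue 42 (x, broad way) x 17 x 45 mm. y runs along its length from tongue to plain end (up at start). Origin on a 42 mm wide long face; centre line at x=0, z=+27.5 mm; tongue end y=-87, shoulder y=-42, plain end y=+88, centre of mass near y=+15. Grip across 42 mm.
- tenon_end (a point): Centre of the 42 x 17 mm end face of the long tenon's tongue; axes as test_tenon (y points from this end into the wood).
- short_stub: Short stub tenon of the same section and wood in the rail's other mortise: its block is only 60 mm long, top 110 mm above the table. Same axes as the test tenon; origin 42 mm above the shoulder on a 42 mm wide face; plain end at y=+18 mm. Stays in place.
- mortise_rail: Pale wooden rail screwed to the table, 250 mm long (its x axis, roughly left-right), 80 mm wide, 50 mm high; origin at the centre of its underside, z up. Two open mortises, 45 x 20 mm, at x = -65 and +65 mm; tongues reach 45 mm deep with 1.5 mm play each side. Which one holds the long tenon varies.
- inspection_camera: Fixed base of the inspection camera: a dark steel plate 100 x 110 x 14 mm with two aluminium fork plates, 92 mm high, knobs out to 55 mm either side. Origin at the centre of its underside, z up; its y axis is the direction of the tilt axis, which lies 75 mm above the table.
- camera_tilt (a joint): Tilt of the grey camera head (52 x 72 x 46 mm, with a round black lens barrel 40 mm across) in the fork: 0 looks straight up, and it grows as the lens leans toward the base's -x side (toward the robot); stiff friction hinge, stays as set.
- camera_lens (a point): Centre of the lens barrel's front rim, 40 mm from the tilt axis. z points out of the lens along the line of sight (up and toward the robot), y along the tilt axis.

How it is judged (in metres and radians):
On the way:
1. the gripped test tenon is clear above the rail, out of its mortise (z of tenon_end in the frame of mortise_rail above 0.055 m and contact force between test_tenon and the fingers above 1 N), for 0.2 s.
At the end, for the whole second after the job is handed in: Fingers hold the tenon still, off the camera: tongue end 45-75 mm from the lens, within 12 mm of the line of sight either way; length within 9 degrees of that line, broad way within 11 degrees of the tilt axis. Stub within 12 mm, lens within 6 mm of their places (z of tenon_end in the frame of camera_lens between 0.045 and 0.075 m and x of tenon_end in the frame of camera_lens between -0.012 and 0.012 m and y of tenon_end in the frame of camera_lens between -0.012 and 0.012 m and z of test_tenon in the frame of camera_lens above 0.1 m and angle between the y axis of test_tenon and the z axis of camera_lens, either way round below 0.16 rad and angle between the x axis of test_tenon and the y axis of camera_lens, either way round below 0.19 rad and contact force between test_tenon and the fingers above 1 N and contact force between test_tenon and inspection_camera below 0.2 N and linear speed of test_tenon below 0.02 m/s and angular speed of test_tenon below 0.15 rad/s and distance of short_stub from where it was at the start of the episode below 0.012 m and distance of camera_lens from where it was at the start of the episode below 0.006 m); the arm keeps its last pose, push and grip.
It fails at once if the camera's lens is shifted more than 6 mm (distance of camera_lens from where it was at the start of the episode above 0.006 m).
It fails at once if the tenon touches the camera (contact force between test_tenon and inspection_camera above 1 N).
It fails at once if the short stub is pulled out or shifted (distance of short_stub from where it was at the start of the episode above 0.012 m).
It also fails if it takes over 48 s, if anything falls off the work surface, if the arm or the gripper's body presses on something with over 40 N, if the wrist force passes 120 N, or if a joint passes its speed limit or range.

## Working session

There is one attempt and no reset: what is moved stays moved. The work goes in short steps, Python scripts to look and compute and a shell command to move; the robot and the scene stay as the last step left them, time stands still between calls to the robot, and variables do not carry over. Pictures are saved under pics/ and viewed, at most 10 in all, crops included, and the job is handed in when it is done.

```bash
mkdir -p pics; cat > h.py <<'E'
import numpy as np, cv2
from workcell import sensors, imaging, order, bot
from scipy.spatial.transform import Rotation as R
def rot(q): return R.from_quat([q[1],q[2],q[3],q[0]])
def save(n,f):
    im=imaging.get_image(n); cv2.imwrite(f,im["pixels"][:,:,::-1]); return im
def ray(im,u,v):
    d=np.linalg.inv(im["K"])@[u,v,1]; d=np.array(im["rotation"])@d; return np.array(im["eye"]),d/d[2] if abs(d[2])>1e-9 else d
def atz(im,u,v,z):
    e,d=ray(im,u,v); return e+d*(z-e[2])/d[2]
def proj(im,p):
    c=np.array(im["rotation"]).T@(np.array(p,float)-im["eye"]); q=im["K"]@c; return q[:2]/q[2]
E
python3 - <<'E'
from h import *
import pickle
for n in("scene","top"):
    im=save(n,f"pics/{n}0.png"); pickle.dump(im,open(n+".pkl","wb")); print(n,im["K"],im["eye"],im["rotation"])
print(sensors.get_state(),bot.tips_ahead)
E
```

```text
scene [[456.22967317   0.         318.91272543]
 [  0.         456.22967317 203.94867501]
 [  0.           0.           1.        ]] [ 95.7280789  795.02641053 956.0810827 ] [ 0.10795703 -0.2719711   0.88800298 -0.35472201]
top [[417.79189143   0.         324.50904803]
 [  0.         417.79189143 199.75829402]
 [  0.           0.           1.        ]] [ 386.76310983   86.4306775  1016.63180871] [-0.06935086  0.70912677 -0.69989828  0.04972004]
{'time_s': 0.1, 'joint_positions': array([-1.38060369e+00,  3.00364853e-01,  1.52151818e+00,  1.59553966e-05,
        1.32073170e+00, -6.66073654e-02]), 'dq': array([ 0.00055538, -0.00069978, -0.0011796 , -0.00089077,  0.0013585 ,
       -0.00028431]), 'effort': array([ 5.62885507e-04, -5.32644582e+01, -3.53284228e+01,  7.09133665e-02,
        2.34739407e-02, -6.30713862e-05]), 'tool_pos': array([ 139.66125166, -531.82335349,  302.17117637]), 'ee_rot': array([-5.10540806e-04,  9.91768162e-01,  1.28045502e-01, -2.38445454e-05]), 'force': array([ 0.18177761, -0.58709091, -0.13852019]), 'wrist_torque': array([-0.00719447, -0.02224484,  0.06307643]), 'gripper_force': 0.0, 'width': 94.01931722732557} 97.19999999999999
```

```bash
sed -i 's/np.array(im\["rotation"\])/rot(im["rotation"]).as_matrix()/g' h.py
```

```text
(no output)
```

View pics/top0.png

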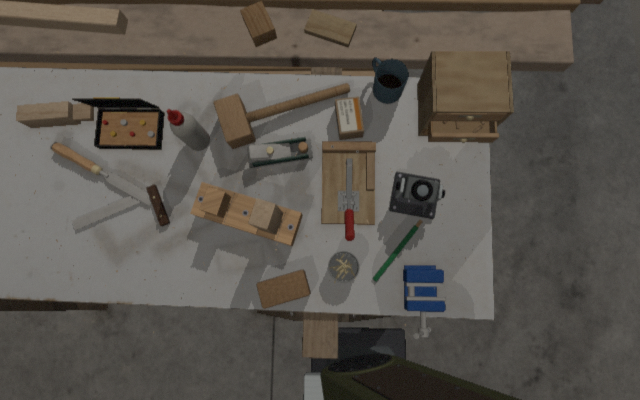

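View pics/scene0.png

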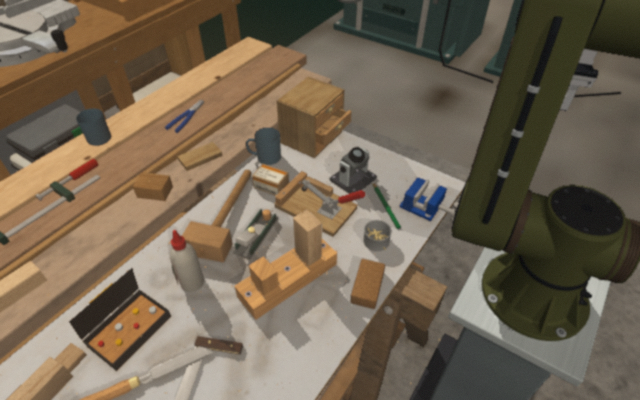

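The top view shows the rail centred near (247,213), with the long tenon near (264,214) and the stub near (212,200). The inspection camera is near (415,194). I'll enlarge those areas.

```bash
python3 - <<'E'
import cv2,numpy as np
t=cv2.imread("pics/top0.png");s=cv2.imread("pics/scene0.png")
def c(i,x,y,w,h,k): return cv2.resize(i[y:y+h,x:x+w],None,fx=k,fy=k,interpolation=cv2.INTER_CUBIC)
a=np.hstack([c(t,185,175,130,75,5)]);cv2.imwrite("pics/a.png",a)
b=np.hstack([c(t,380,160,70,70,5.7),c(s,320,135,70,70,5.7)]);cv2.imwrite("pics/b.png",b)
E
```

```text
(no output)
```

View pics/a.png

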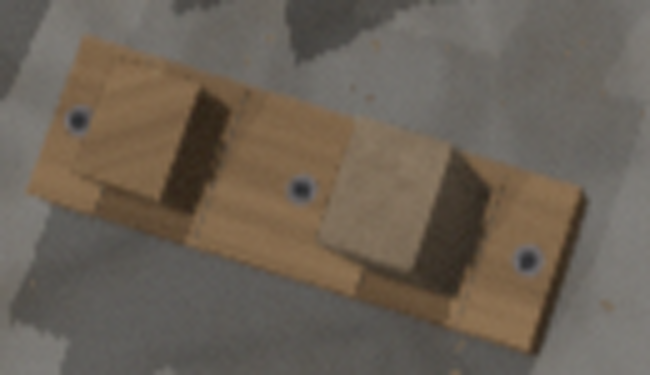

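View pics/b.png

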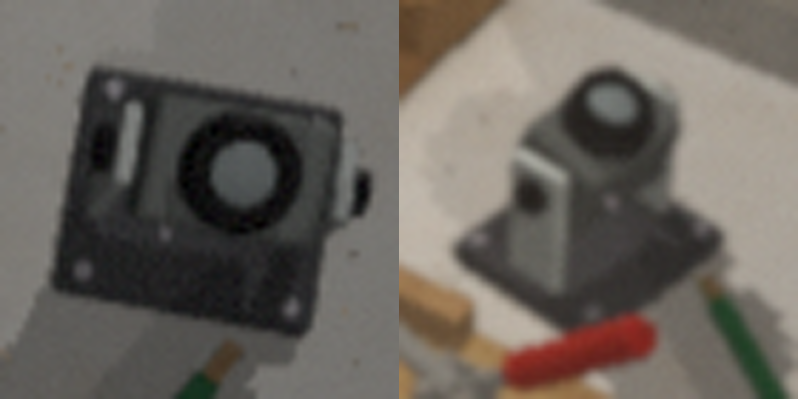

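The enlarged crops give these positions:
- **Rail top corners** (crop a): (83,36), (585,188), (535,352), (30,192).
- **Long tenon top** (crop a): (355,120), (450,148), (410,275), (320,240).
- **Lens ring** (crop b): (241,172) in the top view, about (609,105) in the scene view.
- **Plate corners** (crop b): (97,70), (340,110), (305,335), (52,290).

```bash
python3 - <<'E'
from h import *
import pickle
t=pickle.load(open("top.pkl","rb"));s=pickle.load(open("scene.pkl","rb"))
np.set_printoptions(precision=1,suppress=True)
A=lambda u,v:(185+(u+.5)/5-.5,175+(v+.5)/5-.5)
B=lambda u,v:(380+(u+.5)/5.7-.5,160+(v+.5)/5.7-.5)
def quad(n,pts,f,z):
    P=np.array([atz(t,*f(*p),z) for p in pts]);print(n,P.mean(0),"edges",np.linalg.norm(P-np.roll(P,-1,0),axis=1))
    for i in range(4):
        d=P[(i+1)%4]-P[i];print("   dir",np.degrees(np.arctan2(d[1],d[0])))
    return P
quad("rail",[(83,36),(585,188),(535,352),(30,192)],A,50)
quad("long",[(355,120),(450,148),(410,275),(320,240)],A,180)
quad("stub",[(115,65),(200,88),(162,200),(72,175)],A,110)
P=quad("plate",[(97,70),(340,110),(305,335),(52,290)],B,14)
def tri(p,q):
    M=[];b=[]
    e1,d1=ray(t,*p);e2,d2=ray(s,*q)
    M=np.stack([d1,-d2],1);k=np.linalg.lstsq(M,e2-e1,rcond=None)[0]
    a,c=e1+d1*k[0],e2+d2*k[1];return (a+c)/2,np.linalg.norm(a-c)
S=lambda u,v:(320+(u-399+.5)/5.7-.5,135+(v+.5)/5.7-.5)
print("lens",tri(B(241,172),S(609,105)))
print("left knob",atz(t,*B(100,145),75),"right knob",atz(t,*B(362,190),75), "L knob tri",tri(B(100,145),S(530,195)))
print("scene reproj rail/plate centre", proj(s,P.mean(0)))
E
```

```text
rail [518.2 299.   50. ] edges [251.6  79.6 251.1  78. ]
   dir -106.23470829468779
   dir 164.51116255305206
   dir 73.38868006602618
   dir -15.06657038674387
long [499.  238.6 180. ] edges [40.9 53.9 39.6 50.9]
   dir -105.8119759334742
   dir 164.5815348167728
   dir 69.70875681073716
   dir -13.761388069386367
stub [535.6 362.3 110. ] edges [40.  52.3 42.1 52.3]
   dir -104.52323319754834
   dir 164.40612708120648
   dir 75.3277552203274
   dir -17.884812031970732
plate [ 572.  -102.2   14. ] edges [104.6  98.7 107.4  97.9]
   dir -99.14958689010662
   dir 169.7344056897117
   dir 80.39846748732988
   dir -11.94703461848046
lens (array([ 567.4, -100.4,  108.6]), np.float64(3.3742122889554858))
left knob [582.9 -51.9  75. ] right knob [ 565.6 -155.8   75. ] L knob tri (array([583.3, -51.4,  76.6]), np.float64(1.4406534119661496))
scene reproj rail/plate centre [354.1 176.3]
```

The fits agree: the rail measures 251 x 79 mm, the tenon lines up with the +65 mm mortise, and the knob triangulates to about 76 mm high. Next I'll move towards the camera for a wrist view to refine the tilt.

```bash
cat >> h.py <<'E'
def delta(p,s=None):
    s=s or sensors.get_state(); return rot(s["ee_rot"]).inv().apply(np.array(p)-s["tool_pos"])
E
python3 - <<'E'
from h import *
im=imaging.get_image("wrist");print(np.round(im["tool_from_camera"],3),im["K"][0])
print(delta([480,-130,330]))
E
```

```text
[[-1.0000e-03 -9.6700e-01 -2.5500e-01  7.5175e+01]
 [ 1.0000e+00 -0.0000e+00 -1.0000e-03 -4.3000e-02]
 [ 0.0000e+00 -2.5500e-01  9.6700e-01 -8.1197e+01]
 [ 0.0000e+00  0.0000e+00  0.0000e+00  1.0000e+00]] [286.84612766   0.         318.77887356]
[ 431.23492782 -302.25395605  -27.4730012 ]
```

```bash
python3 -m handwheel '[[33,-23,0,0,0,0],[33,-23,0,0,0,0],[33,-23,0,0,0,0],[33,-23,0,0,0,0],[33,-23,0,0,0,0],[33,-23,0,0,0,0],[33,-23,0,0,0,0],[33,-23,0,0,0,0]]' && python3 -m handwheel '[[33,-23,8,0,0,0],[33,-23,8,0,0,0],[33,-23,8,0,0,0],[33,-23,8,0,0,0],[35,-23,8,0,0,0],[0,0,0,0,0,0],[0,0,0,0,0,0],[0,0,0,0,0,0]]'
cat >> h.py <<'E'
def wrist(f):
    s=sensors.get_state(); im=imaging.get_image("wrist"); T=im["tool_from_camera"]; r=rot(s["ee_rot"])
    im["eye"]=s["tool_pos"]+r.apply(T[:3,3]); q=(r*R.from_matrix(T[:3,:3])).as_quat(); im["rotation"]=[q[3],q[0],q[1],q[2]]
    cv2.imwrite(f,im["pixels"][:,:,::-1]); return im
E
python3 - <<'E'
from h import *
import pickle
im=wrist("pics/w1.png");pickle.dump(im,open("w1.pkl","wb"));print(im["eye"],proj(im,[567,-100,112]),proj(im,[572,-102,14]))
a=im["pixels"][:,:,::-1]; u,v=map(int,proj(im,[567,-100,90])); x,y=max(0,u-100),max(0,v-80);print(x,y)
cv2.imwrite("pics/w1c.png",cv2.resize(a[y:y+150,x:x+200],None,fx=4,fy=4,interpolation=cv2.INTER_CUBIC))
E
```

```text
time_s: 0.82
tool_pos: [349.1, -285.2, 302.7]
ee_rot: [0.0, 0.992, 0.128, 0.0]
force: [0.8, -0.9, -0.1]
width: 94.1
gripper_force: 0.0
time_s: 1.48
tool_pos: [479.7, -134.2, 262.7]
ee_rot: [-0.0, 0.992, 0.128, -0.0]
force: [1.2, 0.3, -0.3]
width: 93.8
gripper_force: 0.0
[ 552.45066664 -115.03744774  343.85220143] [304.80816643  96.22006899] [311.97884354  99.34595014]
206 18
```

View pics/w1c.png

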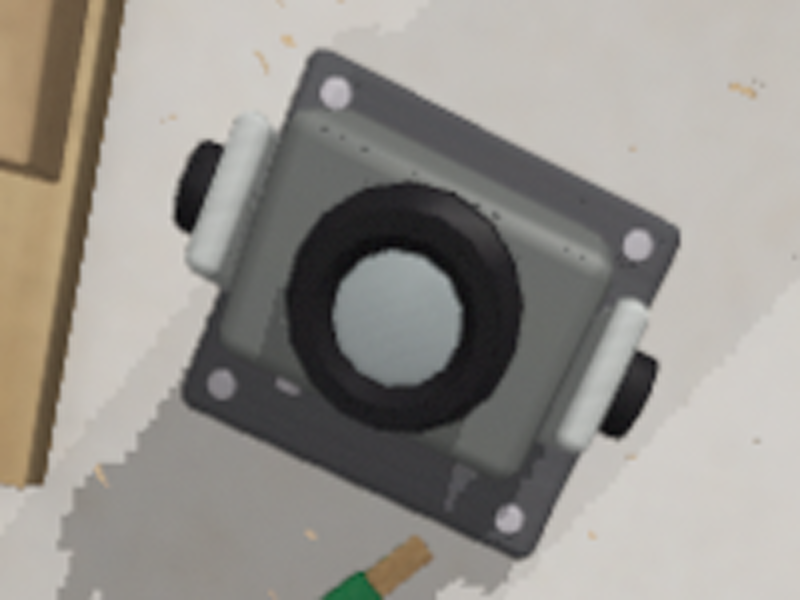

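The wrist view is clear. In the crop, the knobs are at (200,187) and (630,394), the lens glass centre is at (398,318), and the plate corners are at (318,50), (680,232), (527,557) and (185,400).

```bash
python3 - <<'E'
from h import *
import pickle
from scipy.optimize import least_squares
np.set_printoptions(precision=2,suppress=True)
t=pickle.load(open("top.pkl","rb"));s=pickle.load(open("scene.pkl","rb"));w=pickle.load(open("w1.pkl","rb"))
C=lambda u,v:(206+(u+.5)/4-.5,18+(v+.5)/4-.5)
k1,k2=atz(w,*C(200,187),75),atz(w,*C(630,394),75)
print(k1,k2,np.linalg.norm(k1-k2),(k1+k2)/2,"az y",np.degrees(np.arctan2(*(k1-k2)[1::-1])))
P=np.array([atz(w,*C(*p),14) for p in[(318,50),(680,232),(527,557),(185,400)]]);print(P.mean(0),np.linalg.norm(P-np.roll(P,-1,0),axis=1))
d=P[0]-P[1]+P[3]-P[2];az=np.arctan2(d[1],d[0]);print("plate az",np.degrees(az))
y=np.array([np.cos(az),np.sin(az),0]);mx=np.array([-y[1],y[0],0]) # base -x
print("-x",mx)
c=(k1+k2)/2
for tl in np.radians([5,10,15,20,25,30]):
    L=c+40*(np.sin(tl)*mx+np.cos(tl)*np.array([0,0,1]));u=proj(w,L)
    print(np.degrees(tl),L,((u-[206,18])+.5)*4-.5, "top",proj(t,L)*1,"meas",380+241.5/5.7-.5,160+172.5/5.7-.5)
E
```

```text
[583.83 -50.16  75.  ] [ 566.17 -152.64   75.  ] 103.98999093867728 [ 575.  -101.4   75. ] az y 80.2197883703544
[ 574.6  -102.08   14.  ] [105.09  95.38 104.98  95.61]
plate az 80.19127172048852
-x [-0.99  0.17  0.  ]
5.0 [ 571.57 -100.81  114.85] [406.05 289.5 ] top [422.27 186.64] meas 421.86842105263156 189.76315789473685
10.0 [ 568.16 -100.22  114.39] [398.72 307.41] top [422.  188.2] meas 421.86842105263156 189.76315789473685
14.999999999999998 [564.8  -99.64 113.64] [391.68 324.97] top [421.7  189.77] meas 421.86842105263156 189.76315789473685
20.0 [561.52 -99.07 112.59] [384.99 341.98] top [421.38 191.33] meas 421.86842105263156 189.76315789473685
25.0 [558.34 -98.52 111.25] [378.71 358.26] top [421.03 192.87] meas 421.86842105263156 189.76315789473685
29.999999999999996 [555.29 -97.99 109.64] [372.91 373.68] top [420.68 194.37] meas 421.86842105263156 189.76315789473685
```

Tilt comes out at 13–15° and I'll use 15°. The lens is near (565,-100,113.5) and the tilt axis azimuth is 80.2°. Now over to the tenon, high enough to clear its top.

```bash
python3 -m handwheel '[[0,0,-28,0,0,0],[0,0,-29,0,0,0],[12.7,-39,0,0,0,0],[12.7,-39,0,0,0,0],[12.7,-39,0,0,0,0],[12.7,-39,0,0,0,0],[12.7,-39,0,0,0,0],[12.7,-39,0,0,0,0]]' | head -2 && python3 -m handwheel '[[12.7,-39,0,0,0,0],[12.7,-40,0,0,0,0],[12.3,-40,0,0,0,-0.1],[0,0,0,0,0,-0.124],[0,0,0,0,0,-0.124],[0,0,0,0,0,-0.124],[0,0,0,0,0,-0.124],[0,0,0,0,0,-0.124]]' |head -3 && python3 -m handwheel '[[0,0,0,0,0,-0.124],[0,0,0,0,0,-0.124],[0,0,0,0,0,-0.124],[0,0,0,0,0,-0.124],[0,0,0,0,0,-0.124],[0,0,0,0,0,-0.124],[0,0,0,0,0,-0.124],[0,0,0,0,0,-0.124]]' |head -3 && python3 -m handwheel '[[0,0,0,0,0,-0.124],[0,0,0,0,0,-0.124],[0,0,0,0,0,-0.124],[0,0,0,0,0,-0.124],[0,0,0,0,0,-0.124],[0,0,0,0,0,-0.124],[0,0,0,0,0,-0.124],[0,0,0,0,0,0]]'
python3 - <<'E'
from h import *
import pickle
s=sensors.get_state();print(s["joint_positions"]);r=rot(s["ee_rot"])
y=r.apply([0,1,0]);print(y,np.degrees(np.arctan2(y[1],y[0])),delta([500,237,320]))
im=wrist("pics/w2.png");pickle.dump(im,open("w2.pkl","wb"))
E
```

```text
time_s: 2.2
tool_pos: [493.9, 112.2, 320.5]
time_s: 2.87
tool_pos: [500.8, 234.4, 320.2]
ee_rot: [0.0, 0.882, 0.471, 0.0]
time_s: 3.53
tool_pos: [500.8, 234.2, 320.3]
ee_rot: [0.0, 0.552, 0.834, 0.0]
time_s: 4.2
tool_pos: [500.8, 234.4, 320.2]
ee_rot: [0.0, 0.15, 0.989, 0.0]
force: [0.1, 0.9, 0.2]
width: 94.4
gripper_force: 0.0
[ 3.71519634e-01  2.93234944e-01  1.48832204e+00 -1.24742064e-04
  1.35949977e+00 -8.98432394e-01]
[2.96301670e-01 9.55094374e-01 2.38343527e-04] 72.76439184462099 [1.56556969 2.25124844 0.24364866]
```

View pics/w2.png

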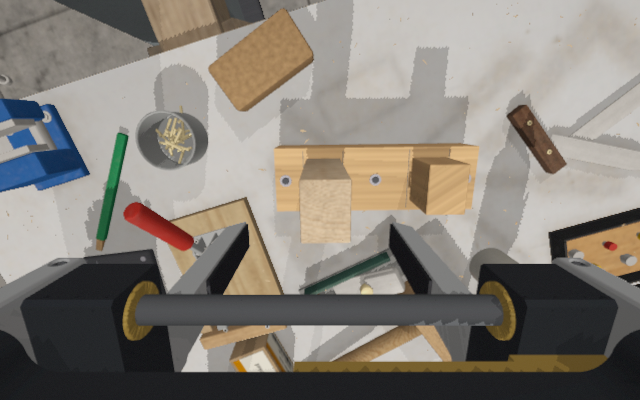

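The tenon's top face spans (302,180), (349,180), (352,242) and (300,243), and its broad way runs parallel to the image rows. The rail top corners are at (275,147), (478,145), (474,213) and (275,211). I'll check the centre and yaw numerically.

```bash
python3 - <<'E'
from h import *
import pickle
np.set_printoptions(precision=1,suppress=True)
w=pickle.load(open("w2.pkl","rb"))
P=np.array([atz(w,*p,180) for p in[(301.5,179.5),(349.5,179.5),(352,242),(300,243)]]);print(P.mean(0),np.linalg.norm(P-np.roll(P,-1,0),axis=1))
for d in(P[1]-P[0],P[2]-P[3]):print(np.degrees(np.arctan2(d[1],d[0])))
d=atz(w,478,145,50)-atz(w,275,147,50);print("rail",np.degrees(np.arctan2(d[1],d[0])),np.linalg.norm(d))
print(delta([*P.mean(0)[:2],195]))
E
```

```text
[501.4 240.9 180. ] [37.8 53.3 43.4 54.1]
72.71754753002368
73.89149900908784
rail 73.2842729997177 245.90537485570806
[  1.4   6.1 125.2]
```

```bash
python3 -m handwheel '[[1.5,4,5,0,0,-0.015],[0,0,30,0,0,0],[0,0,30,0,0,0],[0,0,30,0,0,0],[0,0,20,0,0,0],[0,0,10,0,0,0],[0,0,0,0,0,0],[0,0,0,0,0,0]]' && python3 -m handwheel '[[0,0,0,0,0,0],[0,0,0,0,0,0],[0,0,0,0,0,0],[0,0,0,0,0,0],[0,0,0,0,0,0],[0,0,0,0,0,0],[0,0,0,0,0,0],[0,0,0,0,0,0]]' 36
```

```text
time_s: 4.92
tool_pos: [500.5, 240.2, 195.5]
ee_rot: [0.0, 0.145, 0.989, 0.0]
force: [0.1, -0.5, 0.7]
width: 94.2
gripper_force: 0.0
time_s: 5.58
tool_pos: [500.2, 240.1, 194.9]
ee_rot: [-0.0, 0.144, 0.99, 0.0]
force: [-0.3, 0.4, -0.4]
width: 43.8
gripper_force: 0.0
```

```bash
python3 -m handwheel '[[0,0,0,0,0,0],[0,0,0,0,0,0],[0,0,0,0,0,0],[0,0,0,0,0,0]]' && python3 -m handwheel '[[0,0,-8,0,0,0],[0,0,-10,0,0,0],[0,0,-10,0,0,0],[0,0,-12,0,0,0],[0,0,-15,0,0,0]]'
```

```text
time_s: 5.92
tool_pos: [500.2, 240.1, 194.8]
ee_rot: [-0.0, 0.144, 0.99, 0.0]
force: [-0.0, -0.3, -0.5]
width: 41.8
gripper_force: 30.0
time_s: 6.33
tool_pos: [500.1, 240.1, 251.0]
ee_rot: [-0.0, 0.144, 0.99, -0.0]
force: [0.6, 0.6, -3.1]
width: 41.7
gripper_force: 30.0
```

Gripped at 41.7 mm and lifting cleanly, with about 3 N of weight. Next I'll raise it and work out the transfer.

```bash
python3 -m handwheel '[[0,0,-25,0,0,0],[0,0,-30,0,0,0],[0,0,-30,0,0,0],[0,0,-30,0,0,0],[0,0,-20,0,0,0],[0,0,-10,0,0,0],[0,0,0,0,0,0]]'
cat > goal.py <<'E'
from h import *
np.set_printoptions(precision=3,suppress=True)
def goal(tilt=15,L=(565,-99.6,113.6),dist=60,off=190,az=80.2):
    t=np.radians(tilt);a=np.radians(az);y=np.array([np.cos(a),np.sin(a),0]);mx=np.array([-y[1],y[0],0])
    n=np.sin(t)*mx+np.array([0,0,np.cos(t)]);z=-n;x=np.cross(y,z)
    p=np.array(L)+(dist+off)*n; s=sensors.get_state();r=rot(s["ee_rot"])
    G=R.from_matrix(np.stack([x,y,z],1))
    print("goal",p,"now",s["tool_pos"],"tool-delta",r.inv().apply(p-s["tool_pos"]),"rotvec",(r.inv()*G).as_rotvec())
    return p,G
E
python3 -c "from goal import *;goal(dist=110)"
```

```text
time_s: 6.92
tool_pos: [500.2, 240.1, 397.5]
ee_rot: [0.002, 0.144, 0.99, 0.001]
force: [0.5, -0.2, -2.2]
width: 41.7
gripper_force: 30.0
goal [488.487 -86.384 403.378] now [500.224 240.145 397.53 ] tool-delta [ -82.079 -316.251   -6.4  ] rotvec [-0.013 -0.258 -0.118]
```

```bash
python3 -m handwheel '[[-4,-16,0,0,0,0],[-8,-32,-1,0,0,0],[-8,-32,-1,0,0,0],[-8,-32,-1,0,0,0],[-8,-32,-1,0,0,0],[-8,-32,-1,0,0,0],[-8,-32,-1,0,0,0],[-8,-32,0,0,0,0]]'|head -2; python3 -m handwheel '[[-8,-32,0,0,0,-0.03],[-8,-28,0,0,0,-0.03],[-6,-16,0,0,0,-0.06],[0,0,0,0,-0.05,0],[0,0,0,0,-0.08,0],[0,0,0,0,-0.08,0],[0,0,0,0,-0.05,0],[0,0,0,0,0,0]]'
python3 -c "
from goal import *
goal()
im=save('scene','pics/s2.png')
cv2.imwrite('pics/s2c.png',cv2.resize(im['pixels'][30:210,250:450,::-1],None,fx=3.3,fy=3.3,interpolation=cv2.INTER_CUBIC))"
```

```text
time_s: 7.58
tool_pos: [488.6, -8.5, 399.7]
time_s: 8.25
tool_pos: [489.7, -85.9, 399.6]
ee_rot: [0.129, 0.084, 0.988, -0.011]
force: [-0.7, -0.4, -2.0]
width: 41.5
gripper_force: 30.0
goal [501.239 -88.587 355.081] now [489.68  -85.913 399.59 ] tool-delta [ 0.014 -0.686 46.058] rotvec [ 0.    -0.001  0.001]
```

View pics/s2c.png

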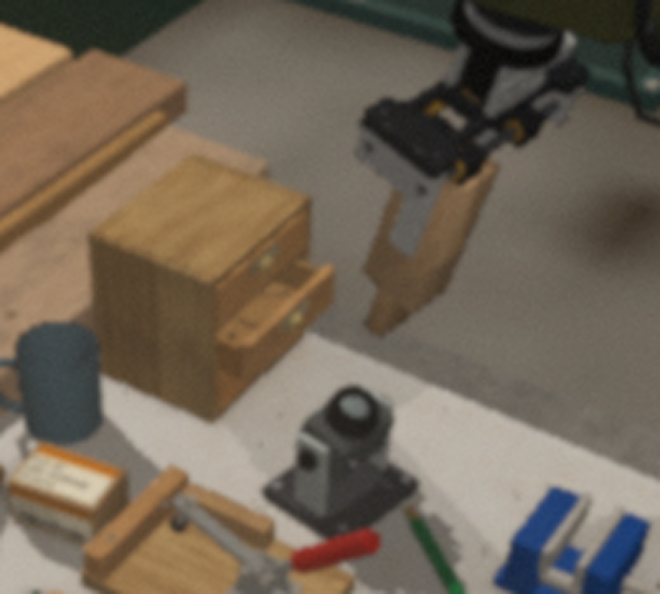

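The tenon hangs tongue-down and tilted, lined up above the lens. Closing in along the line of sight.

```bash
python3 -m handwheel '[[0,-0.7,8,0,0,0],[0,0,12,0,0,0],[0,0,12,0,0,0],[0,0,9,0,0,0],[0,0,5,0,0,0],[0,0,0,0,0,0],[0,0,0,0,0,0]]'
python3 - <<'E'
from goal import *
p,G=goal()
w=wrist('pics/w3.png'); s=save('scene','pics/s3.png')
r=rot(sensors.get_state()["ee_rot"]);tp=sensors.get_state()["tool_pos"]
E=tp+r.apply([0,0,190]);L=np.array([565,-99.6,113.6])
# wrist in w/ camera x,y corners
cor=[tp+r.apply([x,y,190]) for x in(-8.5,8.5) for y in(-21,21)]
for n,im,o,k in(("w",w,(0,0),1),("s",s,(310,100),4.5)):
    f=lambda q:(proj(im,q)-o)*k
    print(n,"L",f(L),"E",f(E),"cor",[f(c) for c in cor])
a=cv2.resize(s['pixels'][100:200,310:398,::-1],None,fx=4.5,fy=4.5,interpolation=cv2.INTER_CUBIC)
b=w['pixels'][0:400,120:520,::-1]
b=np.vstack([b,np.zeros((50,400,3),np.uint8)])
cv2.imwrite('pics/m3.png',np.hstack([b,a]))
E
```

```text
time_s: 8.88
tool_pos: [502.1, -88.7, 356.3]
ee_rot: [0.129, 0.084, 0.988, -0.011]
force: [0.2, 0.0, -1.7]
width: 41.6
gripper_force: 30.0
goal [501.239 -88.587 355.081] now [502.058 -88.713 356.259] tool-delta [ 1.103 -0.014  0.926] rotvec [ 0.    -0.003  0.001]
w L [318.174 183.983] E [318.172 198.431] cor [array([296.861, 206.78 ]), array([339.505, 206.736]), array([296.504, 189.995]), array([339.815, 189.952])]
s L [214.619 235.036] E [239.389 170.565] cor [array([251.324, 146.591]), array([206.934, 177.46 ]), array([271.424, 163.759]), array([227.207, 195.033])]
```

View pics/m3.png

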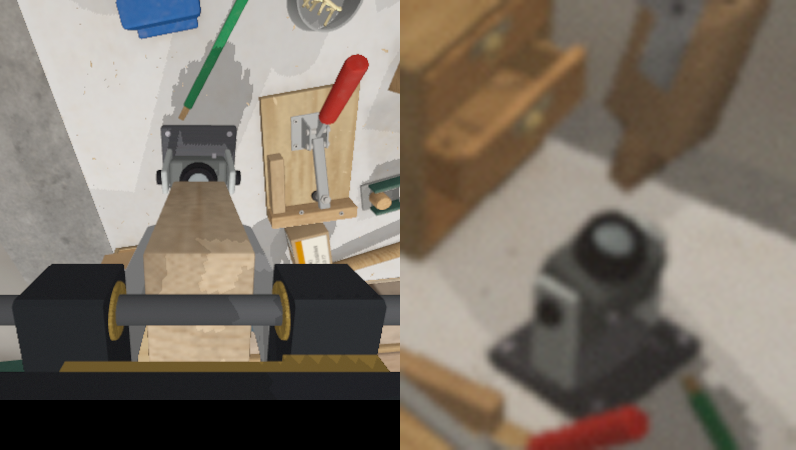

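Laterally centred: the lens is at column 319 and the knobs are level at row 177. The scene tip corner at (223,190) matches the predicted (227,195). One enlarged crop to check the tilt against the knobs.

```bash
python3 - <<'E'
from goal import *
w=wrist('pics/w4.png')
cv2.imwrite('pics/w4c.png',cv2.resize(w['pixels'][115:195,265:375,::-1],None,fx=7,fy=7,interpolation=cv2.INTER_CUBIC))
f=lambda q:((proj(w,q)-[265,115])+.5)*7-.5
y=np.array([.170,.985,0]);mx=np.array([-.985,.17,0]);c=np.array([575,-101.4,75])
print("knobs",f(c+52*y),f(c-52*y))
print("plate",[f(np.array([574.6,-102.1,14])+50*mx+k*y) for k in(-55,55)])
for tl in np.radians([10,15,20]):
    n=np.sin(tl)*mx+np.cos(tl)*np.array([0,0,1]);u=np.cross(y,n);L=c+40*n
    # nearest-robot rim edge
    e=[f(L+rr*sg*u)[1] for rr in(20,23) for sg in(1,-1)]
    print(np.degrees(tl),"L",f(L),"rim rows",e,"glass r13 rows",[f(L+13*sg*u)[1] for sg in(1,-1)])
E
```

```text
knobs [650.858 436.251] [ 99.605 436.146]
plate [array([100.189,  80.297]), array([643.172,  80.499])]
10.0 L [375.025 501.127] rim rows [np.float64(611.0739103372514), np.float64(386.7214665006358), np.float64(627.1975620026839), np.float64(369.1593823671941)] glass r13 rows [np.float64(573.0830456735754), np.float64(427.2872133973202)]
14.999999999999998 L [375.02  481.244] rim rows [np.float64(595.0259056499589), np.float64(363.9893598018202), np.float64(611.8030311524432), np.float64(346.0916274262995)] glass r13 rows [np.float64(555.5878364801029), np.float64(405.43368878732645)]
20.0 L [375.018 460.875] rim rows [np.float64(577.4009907398369), np.float64(341.98430062222167), np.float64(594.680191562141), np.float64(323.9421828227711)] glass r13 rows [np.float64(536.88162410865), np.float64(383.8696967834516)]
```

View pics/w4c.png

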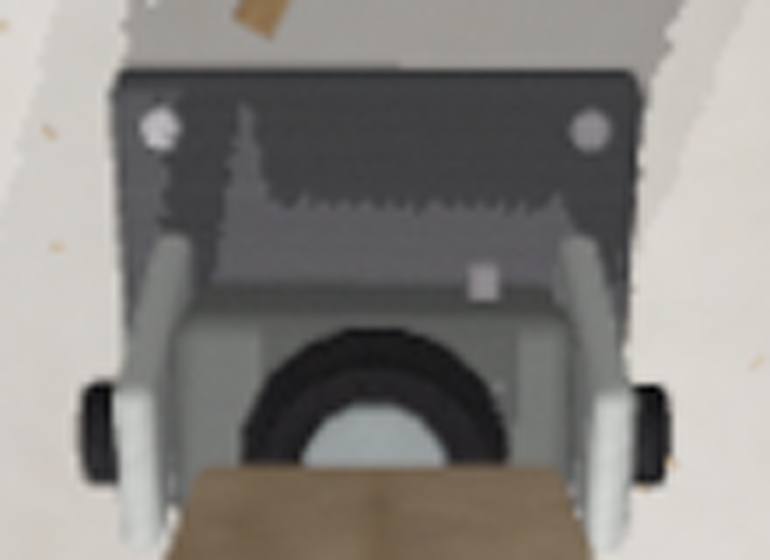

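The glass top at row 405 and front rim near row 366 match the 15° prediction (405 and 364). Everything is well inside tolerance, so I'll let it settle and hand in.

```bash
python3 -m handwheel '[[0,0,0,0,0,0],[0,0,0,0,0,0],[0,0,0,0,0,0],[0,0,0,0,0,0]]' && python3 -c "from workcell import order;print(order.close_job())"
```

```text
time_s: 9.37
tool_pos: [501.9, -88.7, 356.5]
ee_rot: [0.129, 0.084, 0.988, -0.011]
force: [-0.3, 0.7, -1.7]
width: 42.1
gripper_force: 30.0
the job is handed in; nothing more can be done
None
```

I handed the job in at 9.4 s with the long tenon held still, tongue end about 60 mm in front of the lens, by my measurements centred and tilted about 15° to match its line of sight; no verdict came back.

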